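Fetch the chilling slug from its deep pocket with the sprung tongs

TASK

Take the sprung tongs from the brass stand, squeeze them part-way and lower them into the narrow pocket of the walnut caddy until you feel their tips rest gently on the cork collar beside the steel chilling slug, then squeeze them shut on the slug and lift it out. Set the slug gently down on the bottom of the wider, lower tumbler (do not drop it), let go of it, and stand the tongs back upright in their stand. Press only lightly on caddy and glass, keep your own fingers off the slug, and leave the tumblers and everything else where they are.

Things in the scene. Friction and masses are not known exactly. Their poses are not given: they have to be found in the camera images.
- caddy: Fixed walnut block, 46 mm (x) by 66 (y) by 80 high; one central pocket from its top, 22 mm (x) by 38 (y), 74 deep. Origin: centre of the underside, z up (floor at 6 mm). A cork collar lies on both sides (y) of the slug's foot, its top 4 to 16 mm above the floor, unmeasured, different each time: feel for it. It is sprung: yields from 1.6 N at 10 N/mm, at most 4 mm. 8 mm sight slits in the x faces.
- slug_center (a point): Centre of the loose steel chilling slug, an upright cylinder 18 mm in diameter and 28 mm high, about 56 g. It starts standing on the pocket's floor, within about 1.5 mm of the middle.
- tongs_grip (a point): Centre of the tongs' grip zone, midway between the blades when relaxed, 115 mm above the tips; axes as body tongs. Outside each blade is a flat walnut scale, 20 mm wide (x), 44 mm high (93 to 137 mm above the tips), 52 mm over both when relaxed: take them from above, closing along y, and squeeze. The frame belongs to the -y blade: squeezed by q, the true middle lies q/2 towards -y.
- tongs_tip (a point): Point midway between the lower ends of the relaxed tongs' blades, level with the ends: 115 mm straight below point tongs_grip, same axes.
- tongs_jaw (a joint): Squeeze q of the tongs, m: 0 relaxed, at most 0.022. Width over the scales 52 mm - q, over the blades 46 mm - q, gap inside 38 mm - q. The blades fit into the pocket at q above 8 mm (about 12 mm is best) and meet the slug at 20 mm. The spring pushes back with 6 N relaxed plus 0.5 N per mm (12 N at 12 mm, 16 N at 20 mm); beyond that the squeeze goes into the slug.
- tongs: Sprung tongs, upright, tips down, 150 mm tall, 150 g: two flat parallel steel blades, each 12 mm wide (x) and 4 mm thick (y), facing each other along y, joined 136 to 149 mm above the tips by a sprung telescopic rod; they stay parallel as they close. Relaxed, 38 mm apart inside. Origin at point tongs_tip, y from the fixed to the sliding blade, z up.
- slug: The slug itself, origin at the centre of its lower face, 14 mm below point slug_center.
- stand: Fixed open-topped brass socket for the tongs, 32 mm (x) by 66 mm (y) by 44 mm high, hollow 20 mm (x) by 54 mm (y) by 38 mm deep. Origin: centre of its underside, z up; the inner floor, on which the tips stand, is 6 mm above it. The tongs stand in it with their y along the stand's y, either way round.
- tumbler_in (a point): Centre of the inner bottom of the wider, lower clear glass tumbler (loose, about 320 g): 90 mm in diameter over the rim, 72 mm high, wall 3.5 mm, the bottom 8 mm thick, 75 mm across inside at the bottom. The rim is 64 mm above this point.
- tumbler: The wider, lower tumbler itself, origin at the centre of its underside, 8 mm below point tumbler_in.
- tumbler2_in (a point): Centre of the inner bottom of the other, slimmer and taller tumbler (68 mm in diameter over the rim, 85 mm high; the point is 8 mm above its underside). A bystander. The two tumblers may be swapped in place.
- shaker_mid (a point): Bystander: steel cocktail shaker, 82 mm in diameter, 203 mm high; point on its axis 100 mm above its underside.
- jigger_mid (a point): Bystander: black plastic jigger, 44 mm in diameter, 75 mm high; point half-way up.
- muddler_mid (a point): Bystander: walnut muddler lying along its y, 195 mm long, 32 mm thick; point at its middle.
- bitters_mid (a point): Bystander: small amber bottle, 42 mm in diameter, 125 mm high; point on its axis half-way up.

How it is judged:
By the outcome, as a careful person would: the job done as asked, in the order asked, and still so for the second after the job is handed in, with the robot touching nothing.
It also fails if it takes over 58 s, if anything falls off the work surface, if the arm or the gripper's body presses on something with over 40 N, if the wrist force passes 120 N, or if a joint passes its speed limit or range.

ROBOT

A 6-joint arm with a two-finger parallel gripper is mounted at the origin on the work surface. World frame = base frame: x ahead of the robot, y to its left, z up, the work surface at z = 0. Lengths are in mm, angles in degrees, forces in N, time in s.
With the tool pointing down it reaches from about 300 to 850 mm from the base axis. Payload 4.2 kg.
Tool frame: the origin (TCP) lies on the centre line of the jaws, within the pads' length; the fingertips stand 11 mm ahead of it and the grasp point (between the pads) lies 8 mm behind it; z points along the fingers, y is the direction in which the jaws open and shut (so a half turn about z gives the same grasp; the last joint's range is limited). The gripper opens to 91 mm and grips with 3 to 60 N. Pads are 32 mm wide; open, the fingers measure 118 mm over their backs; the gripper's body (76 mm by 178 mm) begins 60 mm behind the grasp point.
Start: joints at [-66.578, 18.312, 89.639, -0, 72.044, -1.146], TCP at [239.078, -522.957, 224.976] pointing down, gripper open.
Joint ranges: [-177.97, 177.97], [-48.28, 115.42], [12.27, 149.76], [-77.06, 257.06], [2.81, 150.46], [-146.56, 146.56]. Speed limits (degrees/s): [147.25, 147.25, 180, 180, 180, 180].

INTERFACE

Orientations are given as [roll, pitch, yaw] about the fixed x, y, z axes, in that order (R = Rz(yaw) Ry(pitch) Rx(roll)).
In Python, from workcell import env, grab_frame gives the robot as it stands. The module is installed in compiled form; this text tells all that it offers.
- The arm moves only by the tool arm_command, never from a script. Its argument "series" is one flat list of numbers, 6 for each row, row after row: the shift along the world's x, y, z each as a share of 400 mm, from -1 to 1, then the turn, a rotation vector about the world's x, y, z each as a share of 45 degrees, from -1 to 1. A call has 1 to 20 rows; each row shifts and turns the commanded pose from where the row before left it; what a row does not reach is not made up. A row lasts 1/12 s, in which the tool goes at most 41.7 mm and 7.16 degrees, less where a joint would pass 70% of its speed; a pose out of reach is approached as far as the arm can. A call with a number of a shift or a turn outside -1 to 1 is refused whole. A call with a gripper value outside its range is refused whole. "hand" is the opening, from 0 (shut) to 1 (fully open), set as the call begins (left out, the last holds). The fingers move at their own pace and stop on an object; "newtons" is the grip in N (left out, the last holds). Time passes only in rows, so rows that do not move let the fingers close. It gives the time, the measured TCP pose, the force and the opening at its end, in the units of the state.
- env.state(): the state, without advancing time (a new reading comes with each control period).
- grab_frame(name): name is "scene" or "top" or "wrist"; returns a dict with "frame" (384x512x3 uint8, red, green, blue), "intrinsics" (3x3 intrinsics, pixels), "R" (3x3) and "t" (3): a world point X has camera coordinates R X + t; the wrist camera has in their place "tool_from_camera" (4x4, takes a point from camera to tool coordinates, whose origin is the TCP and whose axes are the flange's). Camera axes: x right, y down, z forward; pixel columns grow to the right and rows downward; lengths in mm; the calibration is good to about 2 mm. The wrist camera is an equidistant fisheye: a pixel r from the principal point sees the ray r / f radians off the axis. A picture is of the moment at which its call begins: read the wrist's pose just before it. There is no depth.
- env.job_done(): hands the job in, once; it reports no verdict.
The state is a dict: "time_s": time; "qpos": joint angles; "qvel": joint speeds; "effort": joint torques, N m; "ee_pos": TCP position; "ee_rot": TCP orientation; "force": force on the tool from outside, world axes, zero at the start; "torque": the same for the moment, N m; "gripper_width": finger opening in mm.
Only numpy, scipy, OpenCV 4.12 (cv2) and the standard library are available. Lean on these libraries where they do the work, as an engineer would, in place of code of your own. Each camera call takes 0.05 s, during which the arm holds its last target.

## Working session

There is one attempt and no reset: what is moved stays moved. The work goes in short steps, Python scripts to look and compute and a tool call to move; the robot and the scene stay as the last step left them, time stands still between calls to the robot, and variables do not carry over. Pictures are saved under pics/ and viewed, and the job is handed in when it is done.

Besides the shell and the picture viewer there is one more tool, called after "Emit:" as a command line: name --argument value ..., lists and objects as JSON in quotes. arm_command: Moves the arm, as the interface text tells. Shift numbers are shares of 400 mm and turn numbers shares of 45 degrees, none past 1 either way. Its arguments: {"type":"object","properties":{"series":{"type":"array"},"hand":{"type":"number"},"newtons":{"type":"number"}},"required":["series"]}

```bash
mkdir -p pics; ls
cat > h.py <<'E'
import numpy as np, cv2, json
from workcell import env, grab_frame
def save(name, fn):
    g=grab_frame(name); cv2.imwrite(fn, g["frame"][:,:,::-1]); return g
E
python3 - <<'E'
from h import *
import pickle
s=env.state(); print(s)
for n in ["scene","top","wrist"]:
    g=save(n,f"pics/{n}0.png"); pickle.dump(g,open(f"{n}0.pkl","wb"))
    print(n,{k:np.round(v,4).tolist() for k,v in g.items() if k!="frame"})
E
```

```text
pics
{'time_s': 0.0, 'qpos': array([-6.65775394e+01,  1.83527045e+01,  8.97049918e+01, -1.02046737e-03,
        7.20437424e+01, -1.14721522e+00]), 'qvel': array([-0.11768192,  0.0347806 ,  0.02281329,  0.10315157, -0.01549216,
        0.02490493]), 'effort': array([-7.08728385e-04, -4.12464881e+01, -2.31975156e+01,  7.25385128e-02,
        4.56118758e-02, -1.74516681e-04]), 'ee_pos': array([ 238.88047488, -522.51060945,  224.11918406]), 'ee_rot': array([-1.79898562e+02, -1.06092827e-03,  2.45699903e+01]), 'force': array([0.08378921, 0.6765841 , 0.99521904]), 'torque': array([-0.03376525, -0.00082376,  0.00271889]), 'gripper_width': 91.32061804354608}
scene {'intrinsics': [[420.8807, 0.0, 253.9553], [0.0, 420.8807, 191.413], [0.0, 0.0, 1.0]], 'R': [[0.472, 0.8815, 0.0107], [0.6559, -0.343, -0.6724], [-0.589, 0.3244, -0.7401]], 't': [-287.8672, -325.7561, 1605.7866]}
top {'intrinsics': [[400.9041, 0.0, 254.014], [0.0, 400.9041, 200.6128], [0.0, 0.0, 1.0]], 'R': [[-0.0132, -0.9999, -0.0049], [-0.9759, 0.0139, -0.2176], [0.2177, 0.0019, -0.976]], 't': [3.5081, 609.6552, 875.1274]}
wrist {'intrinsics': [[297.3186, 0.0, 252.7407], [0.0, 297.3186, 191.7757], [0.0, 0.0, 1.0]], 'tool_from_camera': [[0.0001, -0.957, -0.29, 83.1501], [1.0, 0.0006, -0.0016, -0.3425], [0.0017, -0.29, 0.957, -159.8573], [0.0, 0.0, 0.0, 1.0]]}
```

View pics/scene0.png

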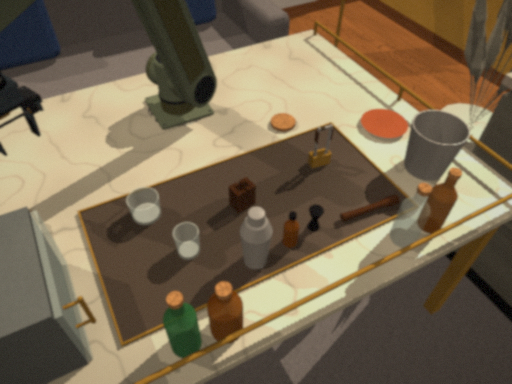

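View pics/top0.png

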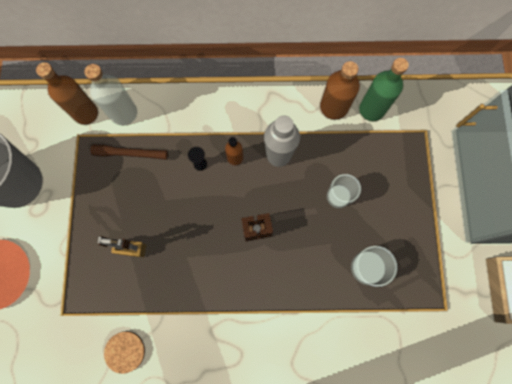

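View pics/wrist0.png

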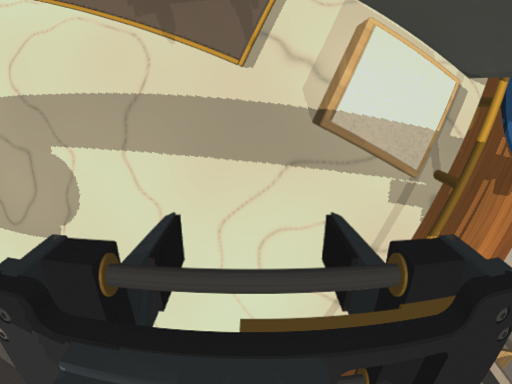

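Run:
```python
import cv2
t=cv2.imread("pics/top0.png"); s=cv2.imread("pics/scene0.png")
a=cv2.resize(t[205:285,80:160],(400,400),interpolation=cv2.INTER_CUBIC)
b=cv2.resize(t[190:270,217:297],(400,400),interpolation=cv2.INTER_CUBIC)
cv2.imwrite("pics/z1.png",cv2.hconcat([a,b]))
a=cv2.resize(s[110:190,280:360],(400,400),interpolation=cv2.INTER_CUBIC)
b=cv2.resize(s[160:240,200:280],(400,400),interpolation=cv2.INTER_CUBIC)
cv2.imwrite("pics/z2.png",cv2.hconcat([a,b]))
a=cv2.resize(t[220:300,335:415],(400,400),interpolation=cv2.INTER_CUBIC)
b=cv2.resize(s[165:245,105:185],(400,400),interpolation=cv2.INTER_CUBIC)
cv2.imwrite("pics/z3.png",cv2.hconcat([a,b]))
```

```text
(no output)
```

View pics/z1.png

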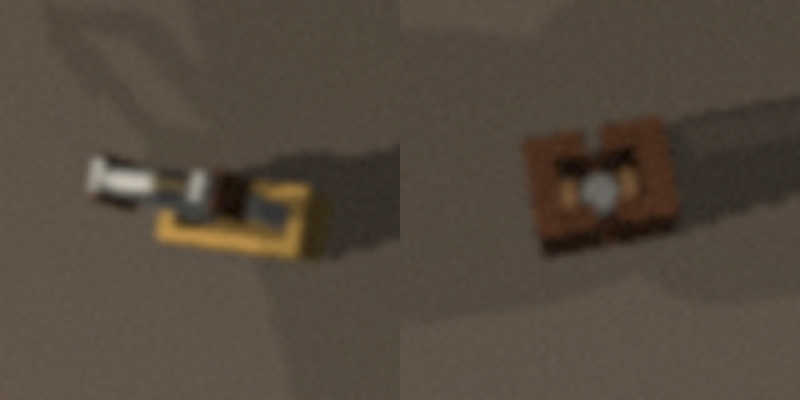

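View pics/z2.png

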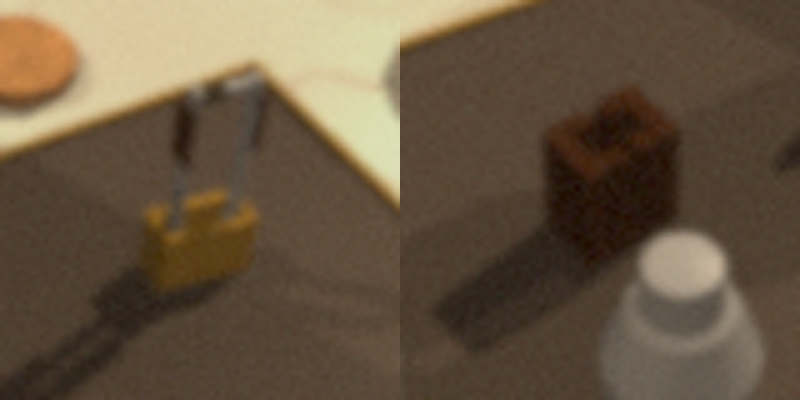

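View pics/z3.png

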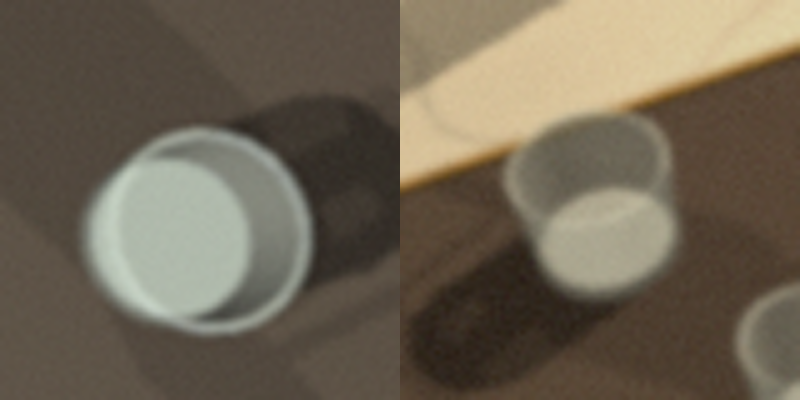

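```bash
cat >> h.py <<'E'
def ray(g,px):
    u=np.linalg.solve(g["intrinsics"],[px[0],px[1],1.]); R=np.array(g["R"]);t=np.array(g["t"])
    return -R.T@t, R.T@u
def onz(g,px,z):
    o,d=ray(g,px); return o+d*(z-o[2])/d[2]
from scipy.spatial.transform import Rotation as Ro
def wray(g,px,pos,rot):
    K=g["intrinsics"]; a=(px[0]-K[0,2])/K[0,0]; b=(px[1]-K[1,2])/K[1,1]; r=np.hypot(a,b)
    s=np.sin(r)/r if r>1e-9 else 1
    d=np.array([a*s,b*s,np.cos(r)]); T=np.array(g["tool_from_camera"]); R=Ro.from_euler("xyz",rot,degrees=True).as_matrix()
    return R@T[:3,3]+pos, R@T[:3,:3]@d
def wonz(g,px,pos,rot,z):
    o,d=wray(g,px,pos,rot); return o+d*(z-o[2])/d[2]
def wproj(g,X,pos,rot):
    T=np.linalg.inv(np.array(g["tool_from_camera"])); R=Ro.from_euler("xyz",rot,degrees=True).as_matrix()
    c=T[:3,:3]@(R.T@(np.array(X)-pos))+T[:3,3]; th=np.arctan2(np.hypot(c[0],c[1]),c[2]); p=np.arctan2(c[1],c[0]); K=g["intrinsics"]
    return K[0,2]+K[0,0]*th*np.cos(p),K[1,2]+K[1,1]*th*np.sin(p)
E
python3 - <<'E'
from h import *
import pickle
g=pickle.load(open("top0.pkl","rb"))
# crops: top z1 a: px=80+x/5, y=205+y/5
f=lambda x,y,ox,oy:(ox+(x+.5)/5-.5,oy+(y+.5)/5-.5)
for n,p,z in [("stand c1",(157,240),44),("stand c2",(300,257),44),("stand c3",(308,185),44)]:
    print(n,onz(g,f(*p,80,205),z).round(1))
print("tongs ends", onz(g,f(95,172,80,205),143).round(1),onz(g,f(245,195,80,205),137).round(1))
for n,p in [("tl",(125,137)),("tr",(262,118)),("bl",(145,240)),("br",(278,215)),("slug",(202,190))]:
    print("caddy",n,onz(g,f(*p,217,190),80 if n!="slug" else 34).round(1))
print("tumbler rim", onz(g,f(205,231,335,220),72), "bottom",onz(g,f(183,240,335,220),8))
print("rimedges",onz(g,f(98,231,335,220),72),onz(g,f(312,231,335,220),72))
print("slim",onz(g,(345,188),85), "shaker",onz(g,(284,126),203),"muddler",onz(g,(92,150),16),onz(g,(166,155),16),"bit",onz(g,(233,142),125),"jig",onz(g,(197,155),75))
E
```

```text
stand c1 [494.7 332.3  44. ]
stand c2 [485.8 264.7  44. ]
stand c3 [519.5 262.6  44. ]
tongs ends [514.2 324.8 143. ] [504.3 262.7 137. ]
caddy tl [568.6  24.1  80. ]
caddy tr [576.6 -39.   80. ]
caddy bl [521.   15.4  80. ]
caddy br [531.6 -45.3  80. ]
caddy slug [550.6 -11.1  34. ]
tumbler rim [ 454.20607927 -276.77282526   72.        ] bottom [ 453.54116038 -284.75232296    8.        ]
rimedges [ 454.85388442 -228.62245919   72.        ] [ 453.5586068  -324.89846328   72.        ]
slim [ 632.6155409  -216.20069449   85.        ] shaker [738.14516249 -69.85270689 203.        ] muddler [759.61266856 407.94587289  16.        ] [743.34264063 217.97173352  16.        ] bit [734.17676557  41.09184666 125.        ] jig [721.64981159 130.07132077  75.        ]
```

Emit:
arm_command --series '[0.054,0.068,0.021,0,0,-0.037,0.054,0.068,0.021,0,0,-0.037,0.054,0.068,0.021,0,0,-0.037,0.054,0.068,0.021,0,0,-0.037,0.054,0.068,0.021,0,0,-0.037,0.054,0.068,0.021,0,0,-0.037,0.054,0.068,0.021,0,0,-0.037,0.054,0.068,0.021,0,0,-0.037,0.054,0.068,0.021,0,0,-0.037,0,0,0,0,0,0,0,0,0,0,0,0]' --hand 1

```text
time_s: 1.07
ee_pos: [434.3, -277.1, 300.7]
ee_rot: [180.0, 0.0, 9.8]
force: [0.2, 0.3, -0.2]
gripper_width: 91.2
```

```bash
cat >> h.py <<'E'
import pickle
def look(tag):
    s=env.state(); g=grab_frame("wrist"); cv2.imwrite(f"pics/{tag}.png",g["frame"][:,:,::-1]); pickle.dump((g,s),open(f"{tag}.pkl","wb"))
    print(s["time_s"],s["ee_pos"].round(1),s["ee_rot"].round(2),s["force"].round(2),s["gripper_width"]); return g,s
E
python3 -c "
from h import *
look('w_tum')"
```

```text
1.0667 [ 434.3 -277.1  300.7] [179.96   0.     9.8 ] [ 0.21  0.26 -0.22] 91.18836466956223
```

View pics/w_tum.png

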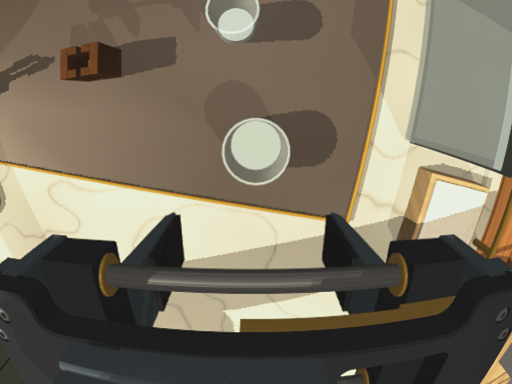

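Emit:
arm_command --series '[0.03,0.083,-0.019,0,0,0,0.03,0.083,-0.019,0,0,0,0.03,0.083,-0.019,0,0,0,0.03,0.083,-0.019,0,0,0,0.03,0.083,-0.019,0,0,0,0.03,0.083,-0.019,0,0,0,0.03,0.083,-0.019,0,0,0,0.03,0.083,-0.019,0,0,0,0,0,0,0,0,0,0,0,0,0,0,0]'

```text
time_s: 1.95
ee_pos: [529.0, -12.8, 238.5]
ee_rot: [180.0, 0.2, 9.7]
force: [-0.7, 0.1, -0.1]
gripper_width: 91.0
```

```bash
python3 -c "
from h import *
look('w_cad')
g,s=pickle.load(open('w_tum.pkl','rb'));P,R=s['ee_pos'],s['ee_rot']
for z,px in [(72,(256,151)),(72,(222.5,151)),(72,(289.5,151)),(72,(256,118.5)),(72,(256,184.5)),(8,(256,146)),(8,(231,146)),(8,(281,146)),(8,(256,122)),(8,(256,171))]: print(z,px,wonz(g,px,P,R,z).round(1))
im=cv2.imread('pics/w_tum.png')[105:200,205:305]; cv2.imwrite('pics/w_tumz.png',cv2.resize(im,None,fx=6,fy=6,interpolation=cv2.INTER_CUBIC))
"
```

```text
1.95 [529.  -12.8 238.5] [1.7998e+02 1.6000e-01 9.6700e+00] [-0.68  0.14 -0.14] 91.03995436021049
72 (256, 151) [ 455.8 -276.7   72. ]
72 (222.5, 151) [ 448.5 -232.9   72. ]
72 (289.5, 151) [ 463.7 -320.4   72. ]
72 (256, 118.5) [ 498.2 -269.3   72. ]
72 (256, 184.5) [ 410.6 -284.6   72. ]
8 (256, 146) [ 453.6 -277.7    8. ]
8 (231, 146) [ 447.2 -239.9    8. ]
8 (281, 146) [ 460.4 -315.5    8. ]
8 (256, 122) [ 490.  -271.3    8. ]
8 (256, 171) [ 414.8 -284.5    8. ]
```

View pics/w_cad.png

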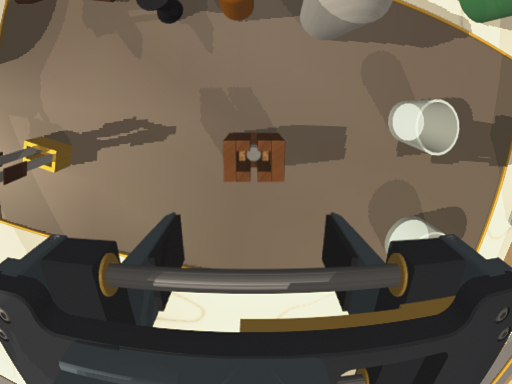

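View pics/w_tumz.png

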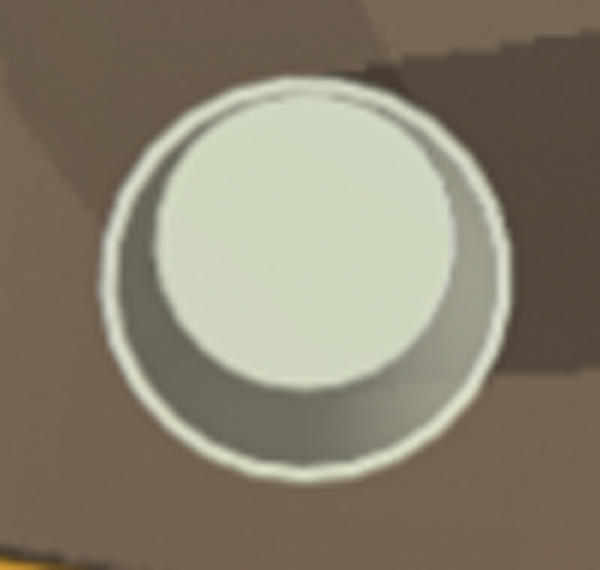

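The wide tumbler is centred near (455,-277), with a rim about 89 mm across (expected 90). The caddy's top is at pixels (223-286, 133-182) in the wrist view, with the slug near (254,154).

```bash
python3 -c "
import cv2
im=cv2.imread('pics/w_cad.png')[115:195,205:305]; cv2.imwrite('pics/w_cadz.png',cv2.resize(im,None,fx=7,fy=7,interpolation=cv2.INTER_CUBIC))
"
```

```text
(no output)
```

View pics/w_cadz.png

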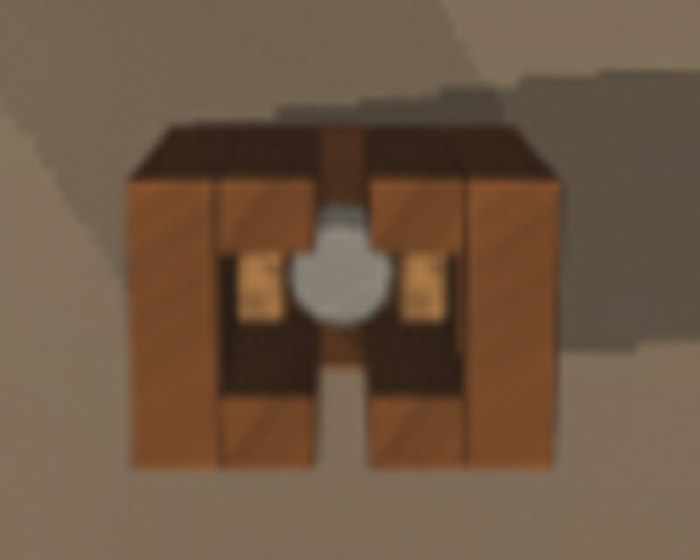

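```bash
python3 -c "
from h import *
g,s=pickle.load(open('w_cad.pkl','rb'));P,R=s['ee_pos'],s['ee_rot']
f=lambda x,y:(205+(x+.5)/7-.5,115+(y+.5)/7-.5)
c=[wonz(g,f(*p),P,R,80) for p in [(128,179),(558,179),(554,467),(133,467)]]
c=np.array(c);print(c.round(1),c.mean(0).round(1))
e=lambda a,b:(np.linalg.norm(c[a]-c[b]).round(1),np.degrees(np.arctan2(*(c[a]-c[b])[:2][::-1])).round(2))
print(e(0,1),e(3,2),e(0,3),e(1,2))
q=np.array([wonz(g,f(*p),P,R,80) for p in [(220,249),(463,249),(463,395),(219,395)]]);print('pocket',q.mean(0).round(1),np.linalg.norm(q[0]-q[1]),np.linalg.norm(q[0]-q[3]))
print('slug',wonz(g,f(341,274),P,R,34).round(1),wonz(g,f(291,276),P,R,34).round(1),wonz(g,f(392,276),P,R,34).round(1))
"
```

```text
[[566.9  27.3  80. ]
 [578.1 -37.9  80. ]
 [532.9 -46.   80. ]
 [521.6  19.8  80. ]] [549.9  -9.2  80. ]
(np.float64(66.1), np.float64(99.71)) (np.float64(66.9), np.float64(99.7)) (np.float64(45.9), np.float64(9.37)) (np.float64(46.0), np.float64(10.26))
pocket [550.1  -8.8  80. ] 37.532844757708695 23.208528313519626
slug [549.9  -8.8  34. ] [ 5.48e+02 -2.00e-01  3.40e+01] [551.  -17.8  34. ]
```

Emit:
arm_command --series '[-0.0125,0.086,0.009,0,0,-0.043,-0.0125,0.086,0.009,0,0,-0.043,-0.0125,0.086,0.009,0,0,-0.043,-0.0125,0.086,0.009,0,0,-0.043,-0.0125,0.086,0.009,0,0,-0.043,-0.0125,0.086,0.009,0,0,-0.043,-0.0125,0.086,0.009,0,0,-0.043,-0.0125,0.086,0.009,0,0,-0.043,-0.0125,0.086,0.009,0,0,-0.043,0,0,0,0,0,0,0,0,0,0,0,0]'

```text
time_s: 2.92
ee_pos: [485.1, 296.2, 272.3]
ee_rot: [180.0, -0.0, -7.8]
force: [0.4, -0.2, 0.1]
gripper_width: 90.7
```

```bash
python3 -c "
from h import *
look('w_st')
im=cv2.imread('pics/w_st.png')[80:220,180:330]; cv2.imwrite('pics/w_stz.png',cv2.resize(im,None,fx=4,fy=4,interpolation=cv2.INTER_CUBIC))
"
```

```text
2.9167 [485.1 296.2 272.3] [ 1.7995e+02 -4.0000e-02 -7.8100e+00] [ 0.41 -0.16  0.12] 90.6662350864365
```

View pics/w_stz.png

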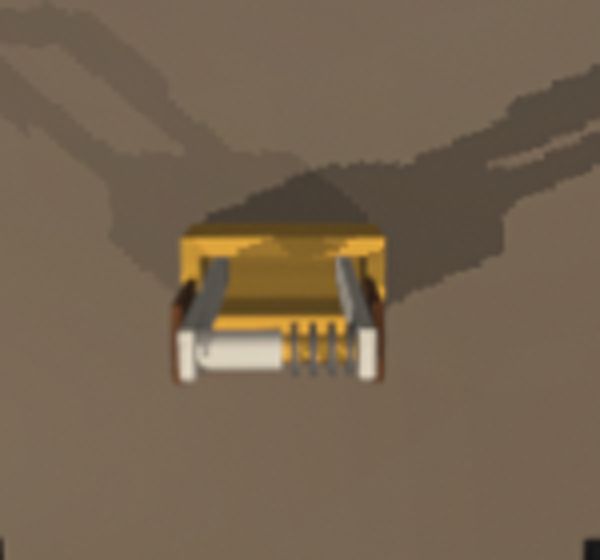

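View pics/w_st.png

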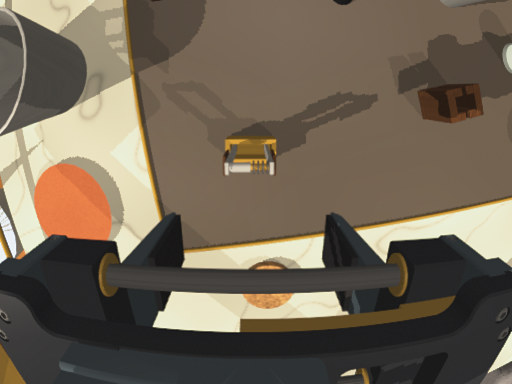

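```bash
python3 -c "
from h import *
g,s=pickle.load(open('w_st.pkl','rb'));P,R=s['ee_pos'],s['ee_rot']
f=lambda x,y:(180+(x+.5)/4-.5,80+(y+.5)/4-.5)
L=wonz(g,f(187.5,355),P,R,156);Rr=wonz(g,f(368,353),P,R,156);print('blade tops',L.round(1),Rr.round(1),((L+Rr)/2).round(1),np.linalg.norm(L-Rr))
for a in [(187,330),(187,381)]: print(wonz(g,f(*a),P,R,156).round(1))
d=L-Rr;print('yaw',np.degrees(np.arctan2(-d[0],d[1])))
a,b=[wonz(g,f(*p),P,R,44) for p in [(180,236),(385,236)]];print(a.round(1),b.round(1),np.linalg.norm(a-b)); d=a-b;yaw=np.arctan2(-d[0],d[1]);print(np.degrees(yaw))
m=(a+b)/2; print('stand centre',m-16*np.array([np.cos(yaw),np.sin(yaw),0]))
"
```

```text
blade tops [510.6 318.9 156. ] [505.3 276.3 156. ] [508.  297.6 156. ] 42.959481045509406
[516.7 318.1 156. ]
[504.4 320.1 156. ]
yaw -7.171753930514458
[527.7 328.7  44. ] [518.5 262.2  44. ] 67.17944252466883
-7.848262399006266
stand centre [507.25551728 297.63087517  44.        ]
```

Emit:
arm_command --series '[0.02,0.0,-0.03,0,0,0,0.02,0.001,-0.05,0,0,0,0.019,0,-0.05,0,0,0,0,0,-0.05,0,0,0,0,0,-0.05,0,0,0,0,0,-0.05,0,0,0,0,0,-0.05,0,0,0,0,0,-0.04,0,0,0,0,0,-0.027,0,0,0,0,0,0,0,0,0,0,0,0,0,0,0,0,0,0,0,0,0]' --hand 1

```text
time_s: 3.97
ee_pos: [509.1, 297.1, 114.2]
ee_rot: [-179.9, -0.1, -7.9]
force: [1.2, 0.4, 0.1]
gripper_width: 91.4
```

```bash
python3 -c "
from h import *
look('w_g1')
g=save('scene','pics/s_g1.png'); im=cv2.imread('pics/s_g1.png')[70:200,250:400]; cv2.imwrite('pics/s_g1z.png',cv2.resize(im,None,fx=4,fy=4,interpolation=cv2.INTER_CUBIC))
"
```

```text
3.9667 [509.1 297.1 114.2] [-1.7995e+02 -9.0000e-02 -7.8900e+00] [1.16 0.35 0.05] 91.40465885017494
```

View pics/w_g1.png

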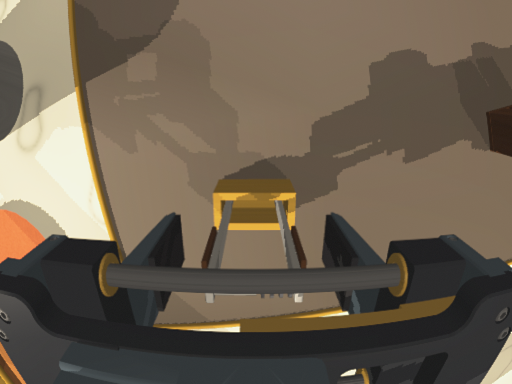

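View pics/s_g1z.png

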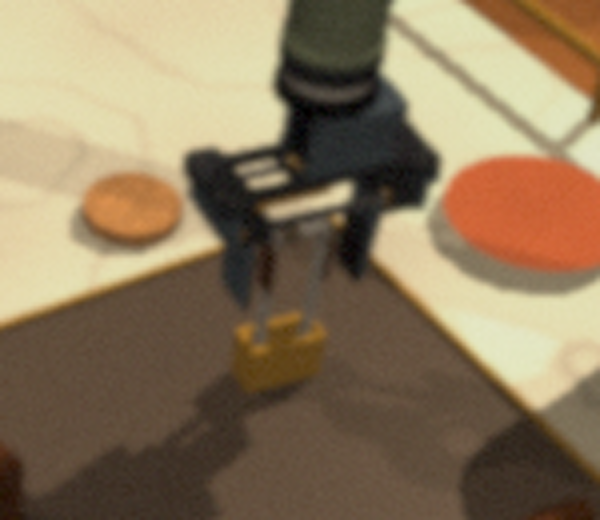

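Emit:
arm_command --series '[0,0,0,0,0,0,0,0,0,0,0,0,0,0,0,0,0,0,0,0,0,0,0,0,0,0,0,0,0,0,0,0,0,0,0,0,0,0,0,0,0,0,0,0,0,0,0,0]' --hand 0.44 --newtons 25

```text
time_s: 4.73
ee_pos: [508.2, 297.7, 113.4]
ee_rot: [-180.0, -0.0, -7.8]
force: [0.1, -0.2, -0.1]
gripper_width: 41.9
```

Emit:
arm_command --series '[0,0,0,0,0,0,0,0,0,0,0,0,0,0,0,0,0,0,0,0,0.01,0,0,0,0,0,0.03,0,0,0,0,0,0.03,0,0,0,0,0,0.03,0,0,0,0,0,0.03,0,0,0,0,0,0.03,0,0,0,0,0,0.03,0,0,0,0,0,0.03,0,0,0,0,0,0.03,0,0,0,0,0,0,0,0,0,0,0,0,0,0,0]' --hand 0.42

```text
time_s: 5.9
ee_pos: [508.1, 297.3, 213.6]
ee_rot: [-180.0, -0.0, -7.8]
force: [-0.9, 0.2, -1.4]
gripper_width: 38.6
```

```bash
python3 -c "
from h import *
look('w_g2')
g=save('scene','pics/s_g2.png'); im=cv2.imread('pics/s_g2.png')[50:200,250:400]; cv2.imwrite('pics/s_g2z.png',cv2.resize(im,None,fx=4,fy=4,interpolation=cv2.INTER_CUBIC))
"
```

```text
5.9 [508.1 297.3 213.6] [-1.80e+02 -3.00e-02 -7.83e+00] [-0.93  0.24 -1.44] 38.640717202261875
```

View pics/w_g2.png

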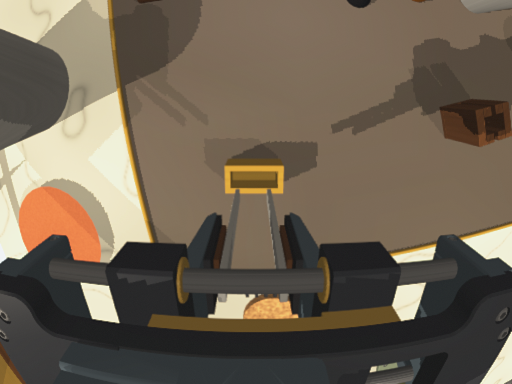

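View pics/s_g2z.png

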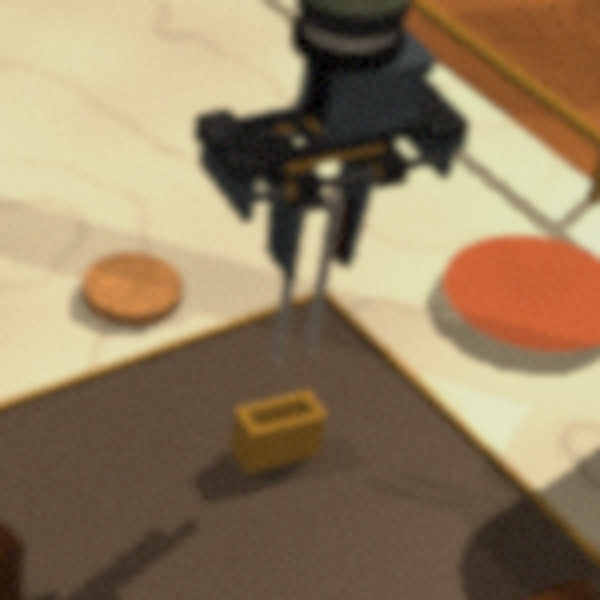

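```bash
python3 -c "
from h import *
g,s=pickle.load(open('w_g2.pkl','rb'));P,R=s['ee_pos'],s['ee_rot']
Rm=Ro.from_euler('xyz',R,degrees=True).as_matrix()
for x in (-6,6):
  for y in (-16.5,-12.5,12.5,16.5): print(x,y,np.round(wproj(g,P+Rm@[x,y,107.4],P,R),1))
im=cv2.imread('pics/w_g2.png')[170:240,205:305]; cv2.imwrite('pics/w_g2z.png',cv2.resize(im,None,fx=7,fy=7,interpolation=cv2.INTER_CUBIC))
"
```

```text
-6 -16.5 [236.4 199.4]
-6 -12.5 [240.7 199.5]
-6 12.5 [267.  199.5]
-6 16.5 [271.2 199.5]
6 -16.5 [236.2 187.3]
6 -12.5 [240.5 187.3]
6 12.5 [267.2 187.3]
6 16.5 [271.5 187.3]
```

View pics/w_g2z.png

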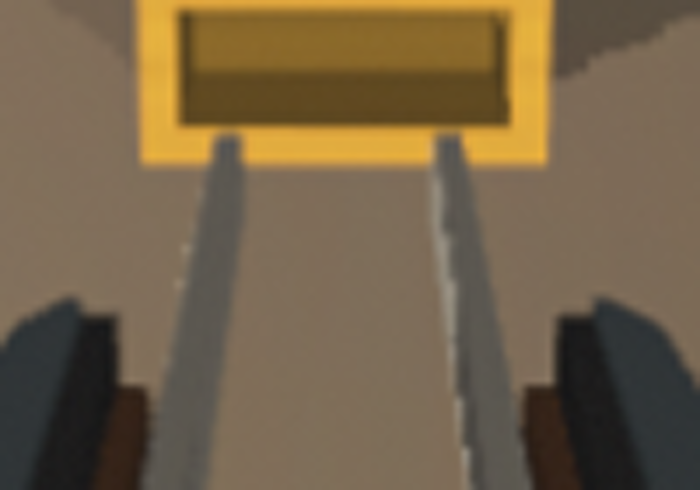

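Emit:
arm_command --series '[0.0107,-0.0766,0,0,0,0.039,0.0107,-0.0766,0,0,0,0.039,0.0107,-0.0766,0,0,0,0.039,0.0107,-0.0766,0,0,0,0.039,0.0107,-0.0766,0,0,0,0.039,0.0107,-0.0766,0,0,0,0.039,0.0107,-0.0766,0,0,0,0.039,0.0107,-0.0766,0,0,0,0.039,0.0107,-0.0766,0,0,0,0.039,0.0107,-0.0766,0,0,0,0.039,0,0,-0.02,0,0,0,0,0,-0.02,0,0,0,0,0,0,0,0,0,0,0,0,0,0,0,0,0,0,0,0,0]'

```text
time_s: 7.25
ee_pos: [550.7, -7.8, 197.1]
ee_rot: [-180.0, 0.0, 9.8]
force: [0.9, -0.2, -1.6]
gripper_width: 38.3
```

```bash
python3 -c "
from h import *
look('w_c2')
im=cv2.imread('pics/w_c2.png')[140:240,200:310]; cv2.imwrite('pics/w_c2z.png',cv2.resize(im,None,fx=6,fy=6,interpolation=cv2.INTER_CUBIC))
"
```

```text
7.25 [550.7  -7.8 197.1] [-1.7998e+02  4.0000e-02  9.8100e+00] [ 0.86 -0.18 -1.58] 38.3073983324967
```

View pics/w_c2z.png

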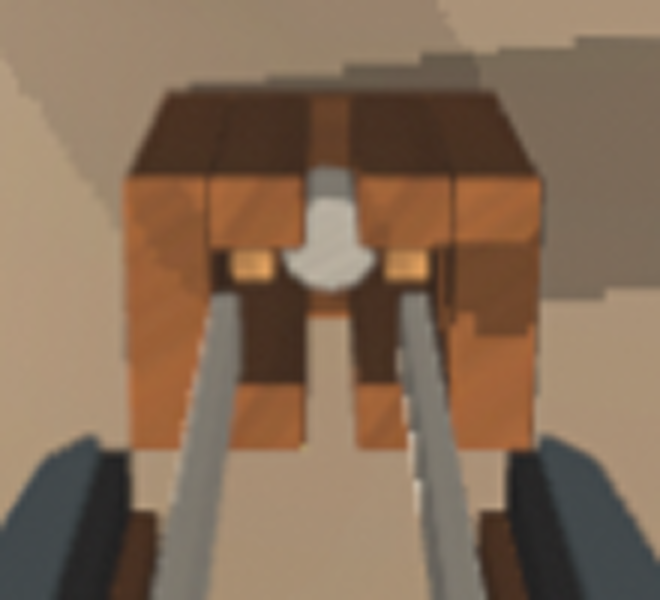

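Emit:
arm_command --series '[0,-0.0015,0,0,0,0,0,0,0,0,0,0,0,0,0,0,0,0]'

```text
time_s: 7.55
ee_pos: [551.0, -9.2, 197.7]
ee_rot: [180.0, -0.0, 9.8]
force: [-0.2, -0.6, -1.6]
gripper_width: 38.4
```

```bash
python3 -c "
from h import *
look('w_c3')
im=cv2.imread('pics/w_c3.png')[140:240,200:310]; cv2.imwrite('pics/w_c3z.png',cv2.resize(im,None,fx=6,fy=6,interpolation=cv2.INTER_CUBIC))
"
```

```text
7.55 [551.   -9.2 197.7] [ 1.7999e+02 -3.0000e-02  9.7500e+00] [-0.23 -0.56 -1.59] 38.386911303460444
```

View pics/w_c3z.png

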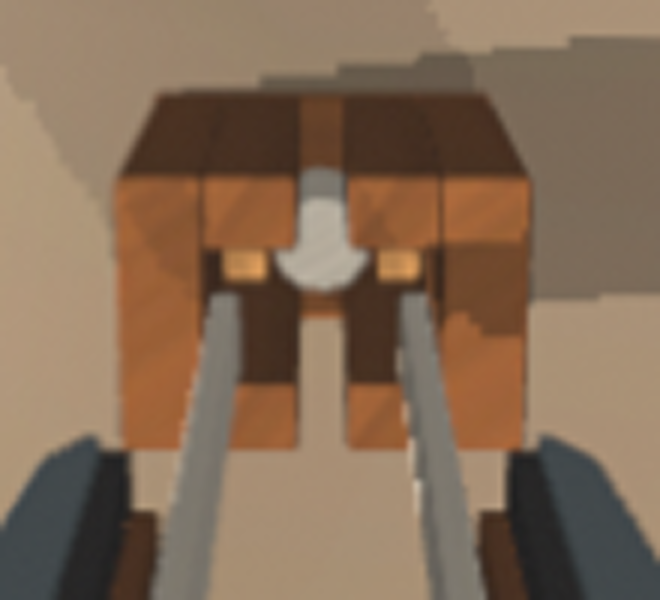

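Emit:
arm_command --series '[0,0,0,0,0,0,0,0,-0.01,0,0,0,0,0,-0.01,0,0,0,0,0,-0.01,0,0,0,0,0,-0.01,0,0,0,0,0,0,0,0,0]' --hand 0.43

```text
time_s: 8.1
ee_pos: [550.1, -9.6, 180.1]
ee_rot: [-180.0, 0.1, 9.7]
force: [-0.5, -0.3, -1.9]
gripper_width: 39.6
```

Emit:
arm_command --series '[0,0,-0.015,0,0,0,0,0,-0.015,0,0,0,0,0,-0.015,0,0,0,0,0,-0.015,0,0,0,0,0,-0.015,0,0,0,0,0,-0.015,0,0,0,0,0,-0.01,0,0,0,0,0,-0.005,0,0,0,0,0,0,0,0,0,0,0,0,0,0,0,0,0,0,0,0,0]'

```text
time_s: 9.02
ee_pos: [551.2, -9.6, 139.7]
ee_rot: [180.0, -0.0, 9.7]
force: [-0.5, 0.2, -1.7]
gripper_width: 39.4
```

```bash
python3 -c "
from h import *
look('w_c4')
im=cv2.imread('pics/w_c4.png')[120:240,190:320]; cv2.imwrite('pics/w_c4z.png',cv2.resize(im,None,fx=5,fy=5,interpolation=cv2.INTER_CUBIC))
"
```

```text
9.0167 [551.2  -9.6 139.7] [ 1.7999e+02 -4.0000e-02  9.7200e+00] [-0.49  0.18 -1.74] 39.410336727916494
```

View pics/w_c4z.png

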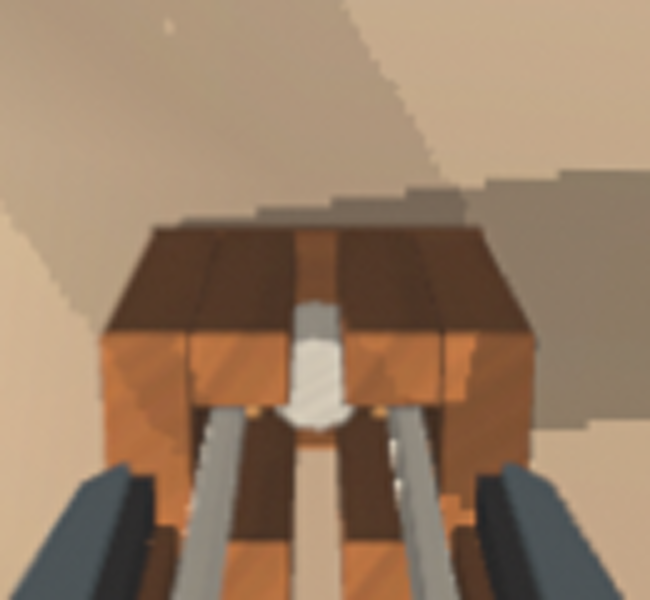

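Emit:
arm_command --series '[0,0,-0.006,0,0,0,0,0,-0.006,0,0,0,0,0,-0.005,0,0,0,0,0,-0.003,0,0,0,0,0,0,0,0,0,0,0,0,0,0,0,0,0,0,0,0,0]'

```text
time_s: 9.65
ee_pos: [550.9, -9.5, 131.4]
ee_rot: [180.0, -0.0, 9.7]
force: [0.0, 0.3, -2.2]
gripper_width: 39.5
```

Emit:
arm_command --series '[0,0,-0.002,0,0,0,0,0,0,0,0,0,0,0,0,0,0,0]'

```text
time_s: 9.9
ee_pos: [550.9, -9.6, 130.6]
ee_rot: [180.0, 0.0, 9.7]
force: [0.1, 0.4, -1.7]
gripper_width: 39.4
```

Emit:
arm_command --series '[0,0,-0.002,0,0,0,0,0,0,0,0,0,0,0,0,0,0,0]'

```text
time_s: 10.15
ee_pos: [550.8, -9.6, 129.7]
ee_rot: [180.0, 0.0, 9.7]
force: [-1.0, -0.6, -1.5]
gripper_width: 39.4
```

Emit:
arm_command --series '[0,0,-0.002,0,0,0,0,0,0,0,0,0,0,0,0,0,0,0]'

```text
time_s: 10.4
ee_pos: [550.9, -9.6, 128.9]
ee_rot: [180.0, 0.0, 9.7]
force: [0.2, 0.1, -2.1]
gripper_width: 39.3
```

Emit:
arm_command --series '[0,0,-0.002,0,0,0,0,0,0,0,0,0,0,0,0,0,0,0]'

```text
time_s: 10.65
ee_pos: [550.8, -9.5, 128.1]
ee_rot: [180.0, 0.0, 9.7]
force: [-0.1, 0.2, -1.4]
gripper_width: 39.6
```

Emit:
arm_command --series '[0,0,-0.002,0,0,0,0,0,0,0,0,0,0,0,0,0,0,0]'

```text
time_s: 10.9
ee_pos: [550.8, -9.6, 127.3]
ee_rot: [180.0, 0.0, 9.7]
force: [-0.1, 0.5, -2.1]
gripper_width: 39.5
```

Emit:
arm_command --series '[0,0,-0.002,0,0,0,0,0,0,0,0,0,0,0,0,0,0,0]'

```text
time_s: 11.15
ee_pos: [550.9, -9.6, 126.6]
ee_rot: [180.0, -0.0, 9.7]
force: [-0.2, 0.6, -1.0]
gripper_width: 39.1
```

Emit:
arm_command --series '[0,0,-0.001,0,0,0,0,0,0,0,0,0]'

```text
time_s: 11.32
ee_pos: [550.9, -9.6, 126.5]
ee_rot: [180.0, -0.0, 9.7]
force: [-0.8, -0.4, 0.5]
gripper_width: 39.5
```

Emit:
arm_command --series '[0,0,0,0,0,0,0,0,0,0,0,0]'

```text
time_s: 11.48
ee_pos: [550.9, -9.6, 126.4]
ee_rot: [180.0, -0.0, 9.7]
force: [-0.6, 0.0, 0.6]
gripper_width: 39.5
```

Emit:
arm_command --series '[0,0,0,0,0,0,0,0,0,0,0,0,0,0,0,0,0,0,0,0,0,0,0,0,0,0,0,0,0,0,0,0,0,0,0,0]' --hand 0.28 --newtons 38

```text
time_s: 11.98
ee_pos: [551.1, -9.5, 126.3]
ee_rot: [-180.0, -0.0, 9.7]
force: [-0.7, 0.9, 1.3]
gripper_width: 31.0
```

Emit:
arm_command --series '[0,0,0.005,0,0,0,0,0,0.01,0,0,0,0,0,0.015,0,0,0,0,0,0.02,0,0,0,0,0,0.025,0,0,0,0,0,0.025,0,0,0,0,0,0.025,0,0,0,0,0,0.025,0,0,0,0,0,0.025,0,0,0,0,0,0.025,0,0,0,0,0,0.025,0,0,0,0,0,0.02,0,0,0,0,0,0.005,0,0,0,0,0,0,0,0,0,0,0,0,0,0,0]'

```text
time_s: 13.23
ee_pos: [550.6, -9.5, 225.9]
ee_rot: [-180.0, 0.0, 9.7]
force: [0.0, 0.7, -1.9]
gripper_width: 31.0
```

```bash
python3 -c "
from h import *
look('w_l1')
im=cv2.imread('pics/w_l1.png')[120:240,190:320]; a=cv2.resize(im,None,fx=3,fy=3,interpolation=cv2.INTER_CUBIC)
g=save('scene','pics/s_l1.png'); im=cv2.imread('pics/s_l1.png')[110:230,190:320]; b=cv2.resize(im,None,fx=3,fy=3,interpolation=cv2.INTER_CUBIC)
cv2.imwrite('pics/l1z.png',cv2.hconcat([a,b]))
"
```

```text
13.2333 [550.6  -9.5 225.9] [-1.80e+02  4.00e-02  9.72e+00] [ 0.03  0.73 -1.85] 31.03724658070535
```

View pics/l1z.png

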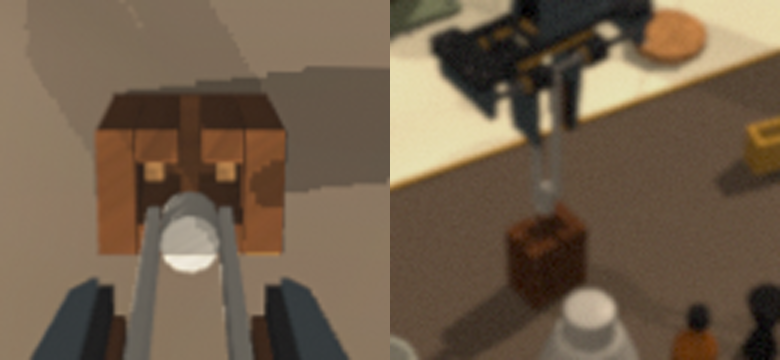

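Emit:
arm_command --series '[-0.012,-0.034,0,0,0,0,-0.024,-0.067,0,0,0,0,-0.024,-0.067,0,0,0,0,-0.024,-0.067,0,0,0,0,-0.024,-0.067,0,0,0,0,-0.024,-0.067,0,0,0,0,-0.024,-0.067,0,0,0,0,-0.024,-0.067,0,0,0,0,-0.024,-0.067,0,0,0,0,-0.024,-0.067,0,0,0,0,-0.012,-0.034,0,0,0,0,0,0,0,0,0,0,0,0,0,0,0,0,0,0,0,0,0,0]'

```text
time_s: 14.5
ee_pos: [454.9, -277.2, 225.7]
ee_rot: [-179.9, 0.0, 9.7]
force: [-0.3, 0.4, -2.3]
gripper_width: 30.9
```

```bash
python3 -c "
from h import *
look('w_t2')
im=cv2.imread('pics/w_t2.png')[100:240,190:320]; a=cv2.resize(im,None,fx=3,fy=3,interpolation=cv2.INTER_CUBIC)
g=save('scene','pics/s_t2.png'); im=cv2.imread('pics/s_t2.png')[110:250,90:220]; b=cv2.resize(im,None,fx=3,fy=3,interpolation=cv2.INTER_CUBIC)
cv2.imwrite('pics/t2z.png',cv2.hconcat([a,b]))
"
```

```text
14.5 [ 454.9 -277.2  225.7] [-1.7993e+02  2.0000e-02  9.7200e+00] [-0.26  0.44 -2.34] 30.940396117897496
```

View pics/t2z.png

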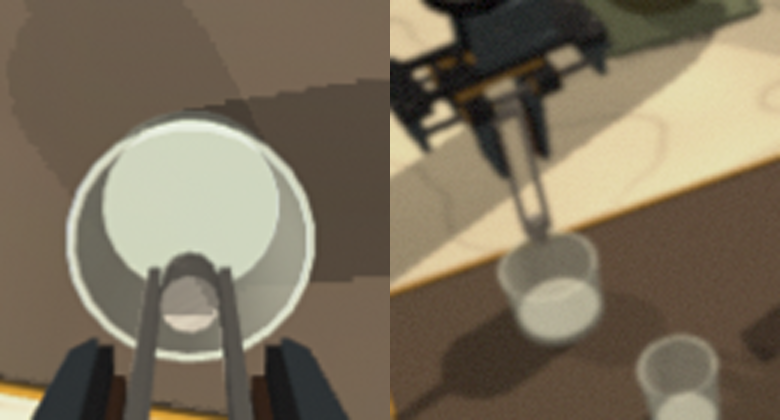

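Emit:
arm_command --series '[0,0,-0.01,0,0,0,0,0,-0.02,0,0,0,0,0,-0.025,0,0,0,0,0,-0.025,0,0,0,0,0,-0.025,0,0,0,0,0,-0.025,0,0,0,0,0,-0.025,0,0,0,0,0,-0.025,0,0,0,0,0,-0.025,0,0,0,0,0,-0.02,0,0,0,0,0,-0.01,0,0,0,0,0,0,0,0,0,0,0,0,0,0,0,0,0,0,0,0,0,0,0,0,0,0,0]'

```text
time_s: 15.85
ee_pos: [455.3, -278.2, 132.8]
ee_rot: [179.9, -0.1, 9.7]
force: [0.3, 0.4, -1.0]
gripper_width: 30.8
```

```bash
python3 -c "
from h import *
look('w_t3')
im=cv2.imread('pics/w_t3.png')[100:240,190:320]; a=cv2.resize(im,None,fx=3,fy=3,interpolation=cv2.INTER_CUBIC)
g=save('scene','pics/s_t3.png'); im=cv2.imread('pics/s_t3.png')[110:250,90:220]; b=cv2.resize(im,None,fx=3,fy=3,interpolation=cv2.INTER_CUBIC)
cv2.imwrite('pics/t3z.png',cv2.hconcat([a,b]))
"
```

```text
15.85 [ 455.3 -278.2  132.8] [ 1.7994e+02 -6.0000e-02  9.7200e+00] [ 0.3   0.35 -0.99] 30.79083035580371
```

View pics/t3z.png

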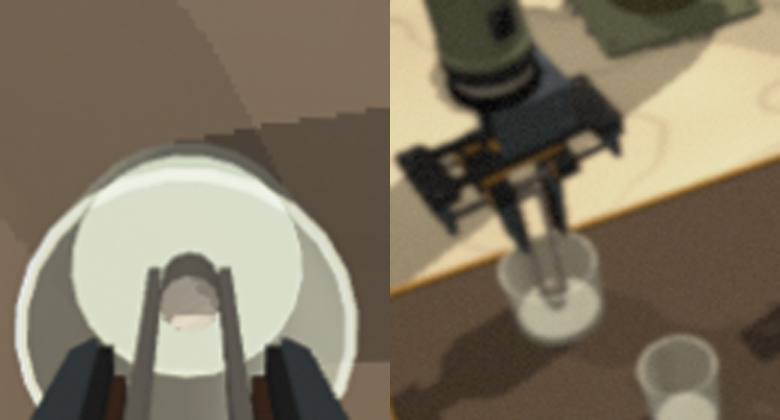

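Emit:
arm_command --series '[0,0,-0.003,0,0,0,0,0,-0.002,0,0,0,0,0,0,0,0,0,0,0,0,0,0,0]'

```text
time_s: 16.28
ee_pos: [454.8, -277.9, 130.1]
ee_rot: [-180.0, 0.0, 9.7]
force: [-0.2, 1.0, -1.5]
gripper_width: 30.6
```

Emit:
arm_command --series '[0,0,-0.001,0,0,0,0,0,0,0,0,0,0,0,0,0,0,0]'

```text
time_s: 16.53
ee_pos: [454.9, -277.9, 129.8]
ee_rot: [180.0, 0.0, 9.7]
force: [-0.0, -1.1, -1.4]
gripper_width: 30.7
```

Emit:
arm_command --series '[0,0,-0.001,0,0,0,0,0,0,0,0,0,0,0,0,0,0,0]'

```text
time_s: 16.78
ee_pos: [454.8, -277.9, 129.3]
ee_rot: [-180.0, 0.0, 9.7]
force: [-0.3, -0.1, -2.5]
gripper_width: 30.9
```

Emit:
arm_command --series '[0,0,-0.001,0,0,0,0,0,0,0,0,0,0,0,0,0,0,0]'

```text
time_s: 17.03
ee_pos: [454.9, -278.0, 129.0]
ee_rot: [180.0, 0.0, 9.7]
force: [-0.0, -0.3, -2.4]
gripper_width: 31.0
```

Emit:
arm_command --series '[0,0,-0.001,0,0,0,0,0,0,0,0,0,0,0,0,0,0,0]'

```text
time_s: 17.28
ee_pos: [454.9, -277.9, 128.6]
ee_rot: [180.0, 0.0, 9.7]
force: [0.2, -1.6, -2.0]
gripper_width: 30.5
```

Emit:
arm_command --series '[0,0,-0.0005,0,0,0,0,0,0,0,0,0,0,0,0,0,0,0]'

```text
time_s: 17.53
ee_pos: [454.9, -278.0, 128.4]
ee_rot: [180.0, -0.0, 9.7]
force: [-0.1, -0.3, -1.9]
gripper_width: 30.8
```

Emit:
arm_command --series '[0,0,-0.0005,0,0,0,0,0,0,0,0,0,0,0,0,0,0,0]'

```text
time_s: 17.78
ee_pos: [454.9, -277.9, 128.4]
ee_rot: [180.0, -0.0, 9.7]
force: [0.1, 0.4, 0.8]
gripper_width: 30.7
```

Emit:
arm_command --series '[0,0,0,0,0,0,0,0,0,0,0,0,0,0,0,0,0,0,0,0,0,0,0,0,0,0,0,0,0,0,0,0,0,0,0,0]' --hand 0.45 --newtons 30

```text
time_s: 18.28
ee_pos: [454.9, -277.9, 128.1]
ee_rot: [180.0, 0.0, 9.7]
force: [0.3, 1.1, -2.4]
gripper_width: 41.6
```

```bash
python3 -c "
from h import *
look('w_t4')
im=cv2.imread('pics/w_t4.png')[100:240,190:320]; a=cv2.resize(im,None,fx=3,fy=3,interpolation=cv2.INTER_CUBIC)
g=save('scene','pics/s_t4.png'); im=cv2.imread('pics/s_t4.png')[110:250,90:220]; b=cv2.resize(im,None,fx=3,fy=3,interpolation=cv2.INTER_CUBIC)
cv2.imwrite('pics/t4z.png',cv2.hconcat([a,b]))
"
```

```text
18.2833 [ 454.9 -277.9  128.1] [180.     0.     9.72] [ 0.25  1.09 -2.43] 41.5856187770219
```

View pics/t4z.png

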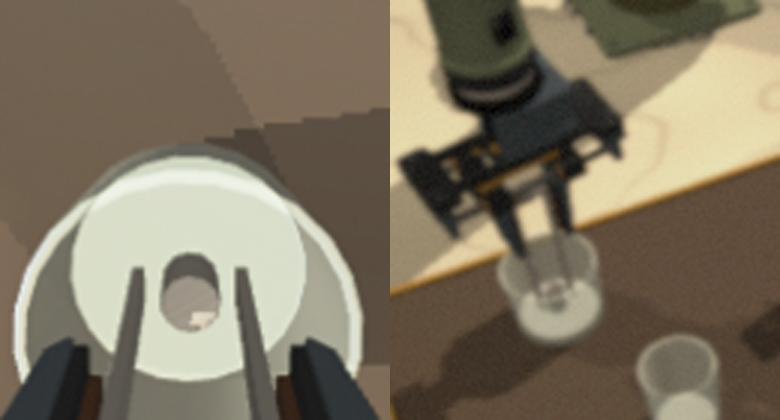

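Emit:
arm_command --series '[0,0,0.005,0,0,0,0,0,0.01,0,0,0,0,0,0.025,0,0,0,0,0,0.03,0,0,0,0,0,0.03,0,0,0,0,0,0.03,0,0,0,0,0,0.03,0,0,0,0,0,0.03,0,0,0,0,0,0.03,0,0,0,0,0,0.02,0,0,0,0,0,0.01,0,0,0,0,0,0,0,0,0,0,0,0,0,0,0]'

```text
time_s: 19.47
ee_pos: [454.7, -277.9, 228.1]
ee_rot: [-180.0, 0.0, 9.7]
force: [0.1, 0.1, -2.5]
gripper_width: 41.0
```

```bash
python3 -c "
from h import *
g,s=look('w_t5')
im=cv2.imread('pics/w_t5.png')[100:240,190:320]; a=cv2.resize(im,None,fx=3,fy=3,interpolation=cv2.INTER_CUBIC)
g=save('top','pics/s_t5.png'); im=cv2.imread('pics/s_t5.png')[180:320,300:430]; b=cv2.resize(im,None,fx=3,fy=3,interpolation=cv2.INTER_CUBIC)
cv2.imwrite('pics/t5z.png',cv2.hconcat([a,b]))
"
```

```text
19.4667 [ 454.7 -277.9  228.1] [-1.80e+02  1.00e-02  9.72e+00] [ 0.12  0.12 -2.54] 40.98413393593786
```

View pics/t5z.png

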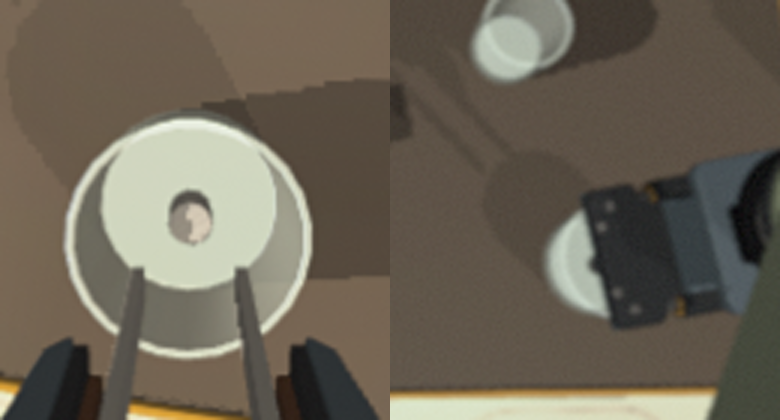

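Emit:
arm_command --series '[0.004,0.042,0,0,0,-0.012,0.008,0.085,0,0,0,-0.023,0.008,0.085,0,0,0,-0.023,0.008,0.085,0,0,0,-0.023,0.008,0.085,0,0,0,-0.023,0.008,0.085,0,0,0,-0.023,0.008,0.085,0,0,0,-0.023,0.008,0.085,0,0,0,-0.023,0.008,0.085,0,0,0,-0.023,0.008,0.085,0,0,0,-0.023,0.008,0.085,0,0,0,-0.023,0.008,0.085,0,0,0,-0.023,0.008,0.085,0,0,0,-0.023,0.008,0.085,0,0,0,-0.023,0.008,0.085,0,0,0,-0.023,0.008,0.085,0,0,0,-0.023,0.008,0.085,0,0,0,-0.023,0.0,0.036,0,0,0,-0.011,0,0,0,0,0,0,0,0,0,0,0,0]'

```text
time_s: 21.23
ee_pos: [507.2, 297.4, 227.1]
ee_rot: [179.9, 0.1, -7.8]
force: [-0.2, 0.1, -1.9]
gripper_width: 41.1
```

Emit:
arm_command --series '[0,0,-0.025,0,0,0,0,0,-0.02,0,0,0,0,0,0,0,0,0,0,0,0,0,0,0,0,0,0,0,0,0]'

```text
time_s: 21.65
ee_pos: [507.8, 296.5, 210.2]
ee_rot: [180.0, 0.0, -7.9]
force: [0.2, -0.6, -0.6]
gripper_width: 40.9
```

```bash
python3 -c "
from h import *
g,s=look('w_r1')
im=cv2.imread('pics/w_r1.png')[140:240,200:310]; cv2.imwrite('pics/w_r1z.png',cv2.resize(im,None,fx=6,fy=6,interpolation=cv2.INTER_CUBIC))
"
```

```text
21.65 [507.8 296.5 210.2] [179.99   0.    -7.94] [ 0.2  -0.57 -0.65] 40.92482560693486
```

View pics/w_r1z.png

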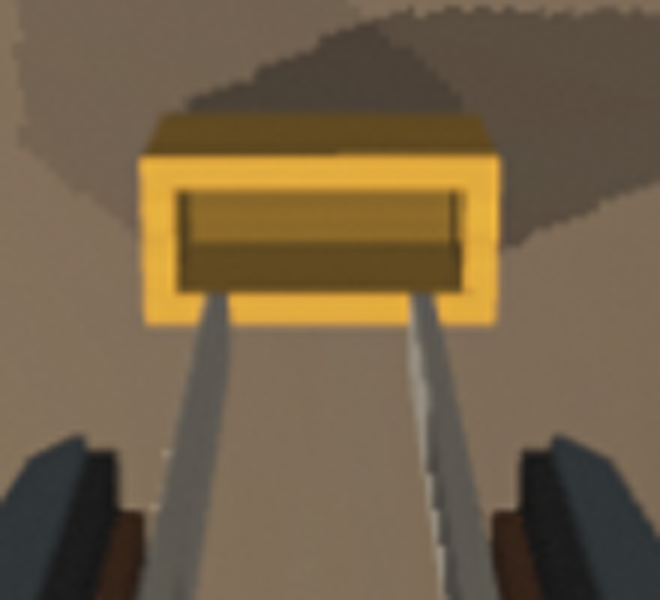

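```bash
python3 -c "
from h import *
g,s=pickle.load(open('w_r1.pkl','rb'));P,R=s['ee_pos'],s['ee_rot']
f=lambda x,y:(200+(x+.5)/6-.5,140+(y+.5)/6-.5)
for a,b in [((177,190),(462,292)),((140,155),(498,325)),((462,190),(177,292))]:
  A=wonz(g,f(*a),P,R,44);B=wonz(g,f(*b),P,R,44);print(A.round(1),B.round(1),((A+B)/2).round(1))
print('tip front at z=103', wonz(g,f(320,295),P,R,102.8).round(1), 'z=106',wonz(g,f(320,295),P,R,106).round(1))
"
```

```text
[519.5 323.   44. ] [492.3 272.3  44. ] [505.9 297.6  44. ]
[527.1 328.8  44. ] [484.8 266.2  44. ] [505.9 297.5  44. ]
[512.1 269.9  44. ] [499.8 326.1  44. ] [505.9 298.   44. ]
tip front at z=103 [512.5 296.7 102.8] z=106 [513.4 296.6 106. ]
```

Emit:
arm_command --series '[0,0,-0.015,0,0,0,0,0,-0.025,0,0,0,0,0,-0.025,0,0,0,0,0,-0.025,0,0,0,0,0,-0.015,0,0,0,0,0,-0.005,0,0,0,0,0,0,0,0,0,0,0,0,0,0,0]'

```text
time_s: 22.37
ee_pos: [507.8, 297.4, 166.2]
ee_rot: [-180.0, -0.0, -7.9]
force: [0.5, 0.1, -0.5]
gripper_width: 41.2
```

```bash
python3 -c "
from h import *
g,s=look('w_r2')
im=cv2.imread('pics/w_r2.png')[140:240,200:310]; cv2.imwrite('pics/w_r2z.png',cv2.resize(im,None,fx=6,fy=6,interpolation=cv2.INTER_CUBIC))
"
```

```text
22.3667 [507.8 297.4 166.2] [-1.80e+02 -1.00e-02 -7.87e+00] [ 0.47  0.12 -0.52] 41.15299843692788
```

View pics/w_r2z.png

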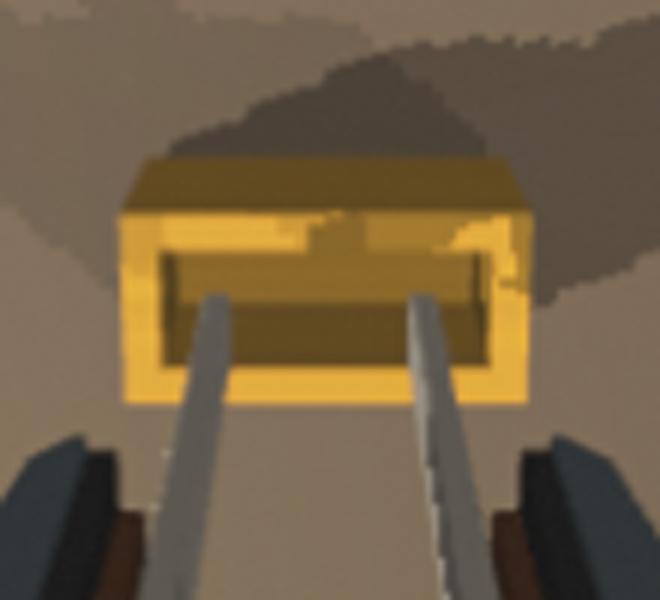

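Emit:
arm_command --series '[0,0,-0.015,0,0,0,0,0,-0.02,0,0,0,0,0,-0.025,0,0,0,0,0,-0.025,0,0,0,0,0,-0.02,0,0,0,0,0,-0.01,0,0,0,0,0,0,0,0,0,0,0,0,0,0,0,0,0,0,0,0,0]'

```text
time_s: 23.17
ee_pos: [508.0, 297.4, 120.5]
ee_rot: [-180.0, -0.0, -7.9]
force: [0.0, 0.2, -2.1]
gripper_width: 41.5
```

Emit:
arm_command --series '[0,0,-0.005,0,0,0,0,0,-0.003,0,0,0,0,0,0,0,0,0,0,0,0,0,0,0]'

```text
time_s: 23.5
ee_pos: [507.7, 297.2, 117.1]
ee_rot: [180.0, -0.0, -7.9]
force: [0.1, 0.4, -0.4]
gripper_width: 41.1
```

Emit:
arm_command --series '[0,0,-0.003,0,0,0,0,0,0,0,0,0,0,0,0,0,0,0]'

```text
time_s: 23.75
ee_pos: [507.7, 297.2, 115.7]
ee_rot: [180.0, 0.0, -7.9]
force: [0.0, 0.0, -1.4]
gripper_width: 41.1
```

Emit:
arm_command --series '[0,0,-0.003,0,0,0,0,0,0,0,0,0,0,0,0,0,0,0]'

```text
time_s: 24.0
ee_pos: [507.6, 297.2, 114.5]
ee_rot: [180.0, 0.0, -7.9]
force: [-0.0, 0.2, -0.8]
gripper_width: 41.0
```

Emit:
arm_command --series '[0,0,-0.001,0,0,0,0,0,0,0,0,0,0,0,0,0,0,0]'

```text
time_s: 24.25
ee_pos: [507.7, 297.2, 114.1]
ee_rot: [180.0, 0.0, -7.9]
force: [0.4, -1.2, -1.5]
gripper_width: 41.1
```

Emit:
arm_command --series '[0,0,-0.001,0,0,0,0,0,0,0,0,0,0,0,0,0,0,0]'

```text
time_s: 24.5
ee_pos: [507.7, 297.2, 113.7]
ee_rot: [180.0, 0.0, -7.9]
force: [-0.6, -0.3, -1.2]
gripper_width: 41.3
```

Emit:
arm_command --series '[0,0,-0.001,0,0,0,0,0,0,0,0,0,0,0,0,0,0,0]'

```text
time_s: 24.75
ee_pos: [507.7, 297.3, 113.4]
ee_rot: [180.0, -0.0, -7.9]
force: [0.7, 0.8, -1.5]
gripper_width: 41.6
```

Emit:
arm_command --series '[0,0,-0.001,0,0,0,0,0,0,0,0,0,0,0,0,0,0,0]'

```text
time_s: 25.0
ee_pos: [507.8, 297.3, 113.4]
ee_rot: [-180.0, -0.0, -7.9]
force: [-0.4, -1.3, 2.7]
gripper_width: 41.1
```

Emit:
arm_command --series '[0,0,-0.001,0,0,0,0,0,0,0,0,0,0,0,0,0,0,0]'

```text
time_s: 25.25
ee_pos: [507.8, 297.2, 113.3]
ee_rot: [-180.0, -0.0, -7.9]
force: [-1.2, -1.0, 5.4]
gripper_width: 41.0
```

Emit:
arm_command --series '[0,0,0.001,0,0,0,0,0,0,0,0,0,0,0,0,0,0,0,0,0,0,0,0,0,0,0,0,0,0,0,0,0,0,0,0,0]' --hand 0.6

```text
time_s: 25.75
ee_pos: [507.6, 297.4, 112.6]
ee_rot: [-180.0, 0.0, -7.9]
force: [-0.3, -0.8, -0.3]
gripper_width: 54.8
```

Emit:
arm_command --series '[0,0,0,0,0,0,0,0,0,0,0,0,0,0,0,0,0,0,0,0,0,0,0,0,0,0,0,0,0,0,0,0,0,0,0,0,0,0,0,0,0,0]' --hand 1

```text
time_s: 26.33
ee_pos: [507.7, 297.3, 113.0]
ee_rot: [180.0, -0.0, -7.9]
force: [0.4, -0.6, 0.5]
gripper_width: 90.9
```

```bash
python3 -c "
from h import *
g,s=look('w_r3')
im=cv2.imread('pics/w_r3.png')[140:320,150:360]; cv2.imwrite('pics/w_r3z.png',cv2.resize(im,None,fx=3,fy=3,interpolation=cv2.INTER_CUBIC))
"
```

```text
26.3333 [507.7 297.3 113. ] [180.    -0.    -7.88] [ 0.37 -0.63  0.5 ] 90.94184274757798
```

View pics/w_r3z.png

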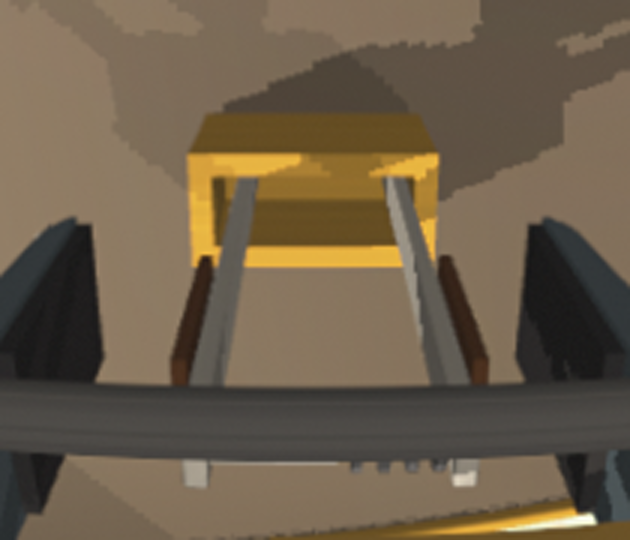

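Released and free. Retreat straight up.

Emit:
arm_command --series '[0,0,0.01,0,0,0,0,0,0.03,0,0,0,0,0,0.05,0,0,0,0,0,0.05,0,0,0,0,0,0.05,0,0,0,0,0,0.05,0,0,0,0,0,0.05,0,0,0,0,0,0.05,0,0,0,0,0,0.05,0,0,0,-0.05,0,0.01,0,0,0,-0.05,0,0,0,0,0,-0.05,0,0,0,0,0,0,0,0,0,0,0,0,0,0,0,0,0]'

```text
time_s: 27.55
ee_pos: [447.4, 297.3, 273.7]
ee_rot: [-180.0, -0.1, -7.8]
force: [-1.3, 1.2, 0.2]
gripper_width: 91.0
```

```bash
python3 -c "
from h import *
g,s=look('w_f')
a=cv2.resize(cv2.imread('pics/w_f.png')[60:220,170:340],None,fx=2.3,fy=2.3)
save('scene','pics/s_f.png');save('top','pics/t_f.png')
x=cv2.imread('pics/s_f.png'); 
A=cv2.resize(x[110:190,280:360],(390,390),interpolation=cv2.INTER_CUBIC);B=cv2.resize(x[165:245,105:185],(390,390),interpolation=cv2.INTER_CUBIC)
cv2.imwrite('pics/fz.png',cv2.hconcat([A,B])); cv2.imwrite('pics/wfz.png',a)
t=cv2.imread('pics/t_f.png');t0=cv2.imread('pics/top0.png')
cv2.imwrite('pics/tdiff.png',cv2.hconcat([cv2.resize(t,(400,300)),cv2.resize(cv2.absdiff(t,t0)*3,(400,300))]))
"
```

```text
27.55 [447.4 297.3 273.7] [-1.7996e+02 -7.0000e-02 -7.8200e+00] [-1.28  1.2   0.21] 91.03577243087078
```

View pics/fz.png

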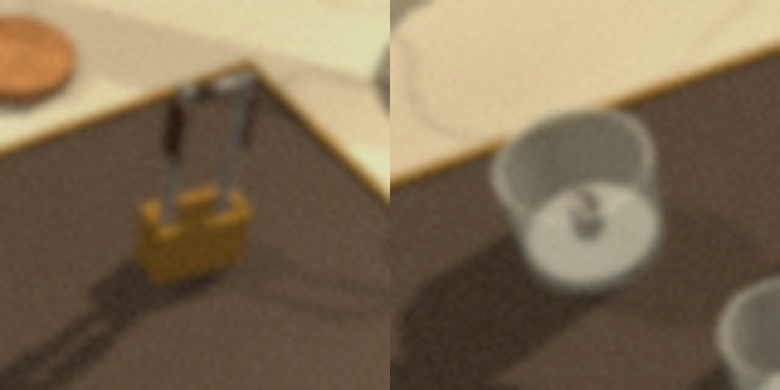

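View pics/wfz.png

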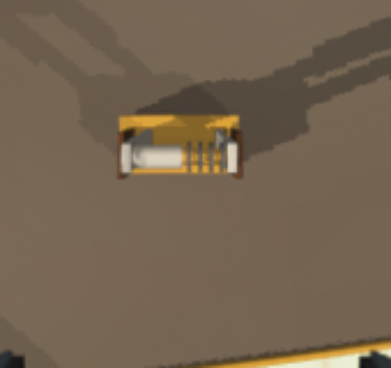

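View pics/tdiff.png

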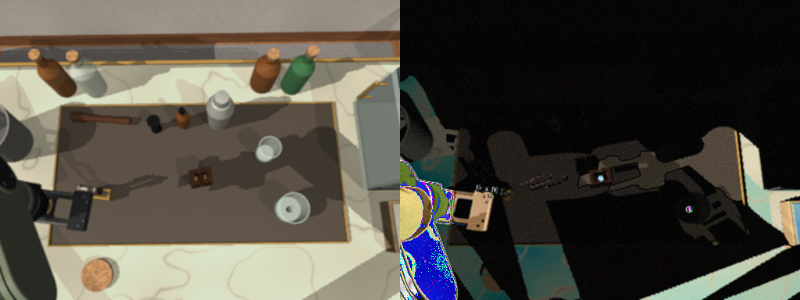

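```bash
python3 -c "
from h import *
print(env.job_done()); print(env.state()['time_s'])"
```

```text
the job is handed in; nothing more can be done
None
the job is handed in; nothing more can be done
```

The job is done and was handed in at about 28 s of the 58 s allowed. `job_done` gives no verdict, so the result rests on the checks below.

- **Taking the slug:** I took the tongs from the stand and squeezed them about 12–13 mm. I lowered them into the pocket until the tips touched the cork collar, with a rise of about 2.3 N at roughly 13 mm above the pocket floor. Then I squeezed them shut on the slug and lifted it out.
- **Placing it:** The slug touched the bottom of the wide tumbler with about 3 N at the height expected, and I opened the tongs there. The last images show it upright near the middle of the glass.
- **Returning the tongs:** They met the stand floor at the height they were picked up from. That contact reached about 7 N before I backed off and released. The images show them upright in the stand, with the gripper clear of everything.
- **Everything else:** Comparing the top view before and after shows changes only in the slug, the arm, its shadows and some faint edges around the tongs. The tumblers, caddy and bystanders did not move.

Two readings disagreed slightly:
- **Gripper width:** It read 31 mm on the slug, where 32 mm was expected. The lift confirmed it was held.
- **Stand centre:** Two sightings differed by about 1.4 mm in x, within the stand's clearance of about 4 mm each side.

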